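Load the wheel spindle: tall spacer tube, then flywheel

ROBOT

A 6-joint arm with a two-finger parallel gripper is mounted at the origin on the work surface; the furniture and walls round the work are solid. World frame = base frame: x ahead of the robot, y to its left, z up, the work surface at z = 0. Lengths are in m, angles in degrees, forces in N, time in s.
With the tool pointing down it reaches from about 0.35 to 0.875 m from the base axis. Payload 4.2 kg.
Tool frame: the origin (TCP) lies midway between the tips of the shut fingers; the grasp point (between the pads) lies 19 mm behind it (r.grasp_offset is the distance from the TCP to the grasp point, in m); z points along the fingers, y is the direction in which the jaws open and shut (so a half turn about z gives the same grasp; the last joint's range is limited). The gripper opens to 87 mm and grips with 3 to 60 N. Pads are 19 mm wide; open, the fingers measure 117 mm over their backs; the gripper's body (75 mm by 190 mm) begins 51 mm behind the grasp point.
Start: joints at [80.707, 22.042, 0.453, 0, -68.411, -14.817], TCP at [0.255, 0.57, 0.223] pointing down, gripper open.
Joint ranges: [-179.83, 179.83], [-69.29, 118.12], [-61.27, 80.66], [-181.25, 117.63], [-171.15, -9.14], [-177.46, 177.46]. Speed limits (degrees/s): [159.86, 159.86, 180, 180, 180, 180].

INTERFACE

Orientations are given as a 3x3 rotation matrix whose columns are the frame's x, y, z axes.
In Python, from station import r gives the robot as it stands.
- The arm moves only by the shell command python3 -m crank 'ROWS'. ROWS is JSON, a list of rows, each a list of 3 entries, a list of its own where there are three numbers: the closure, from -1 (fully open) to 1 (shut), so that 0 is half open, then the shift along the tool's x, y, z as a fraction of full scale, then the turn, a rotation vector about the tool's x, y, z as a fraction of full scale. In form: [[fingers, [dx, dy, dz], [wx, wy, wz]], ...]. A call has 1 to 8 rows; each row shifts and turns the commanded pose from where the row before left it, along the tool's axes as they then stand; what a row does not reach is not made up. Full scale, the value 1, is 100 mm for a shift and 45 degrees for a turn. A row lasts 1/10 s, in which the tool goes at most 50 mm and 8.59 degrees, less where a joint would pass 70% of its speed; a pose out of reach is approached as far as the arm can. A call with a number of a shift or a turn outside -1 to 1 is refused whole. A call with a gripper value outside its range is refused whole. The fingers move at their own pace and stop on an object; the grip force is fixed at half the most. Time passes only in rows, so rows that do not move let the fingers close. It gives the time, the measured TCP pose, the force and the opening at its end, in the units of the state.
- r.sense(): the state, without advancing time (a new reading comes with each control period).
- r.capture(name): name is "side" or "top"; returns a dict with "img" (480x640x3 uint8, blue, green, red), "fx", "fy", "cx", "cy" (pixels), "dist" ([k1, k2, p1, p2, k3] as OpenCV has them; the pictures are not rectified), "R" (3x3) and "t" (3): a world point X has camera coordinates R X + t. Camera axes: x right, y down, z forward; pixel columns grow to the right and rows downward; lengths in m; the calibration is good to about 2 mm. A picture is of the moment at which its call begins. There is no depth.
- r.finish_job(): hands the job in, once; it reports no verdict.
The state is a dict: "time_s": time; "joints": joint angles; "joint_velocities": joint speeds; "effort": joint torques, N m; "tcp_pos": TCP position; "ee_rot": TCP orientation; "wrist_force": force on the tool from outside, world axes, zero at the start; "moment": the same for the moment, N m; "gripper_width": opening from 0.0 (shut) to 1.0 (fully open).
Only numpy, scipy, OpenCV 4.12 (cv2) and the standard library are available. Lean on these libraries where they do the work, as an engineer would, in place of code of your own. Each camera call takes 0.05 s, during which the arm holds its last target.

TASK

Set up the small upright spindle on the left of the bench: slide the taller of the two metal spacer tubes over the pin until it stands on the round base, then put the small flywheel over the pin so that it lies flat on top of the tube. Lower the parts into place without dropping them, let go of both, and leave the shorter tube where it is.

Things in the scene. Friction and masses are not known exactly. Their poses are not given: they have to be found in the camera images.
- spindle_seat (a point): centre of the top face of the spindle stand's round dark steel base (84 mm across, 14 mm high, fixed to the bench), where the pin leaves it; z up. The bright pin is vertical, 14 mm across, and stands 104 mm above this point; its last 12 mm taper to a point. Three screw heads 2 mm high stand near the rim of the base, outside 31 mm from the pin's axis
- spindle_tip (a point): top of the pin, 104 mm above the seat, 118 mm above the bench. Obstacle on the way: the depth gauge stand's fixed column, 0.50 m tall, is 0.33 m ahead and 0.09 m right of the robot's base axis; at 0.415 m height its arm runs to 0.14 m ahead, 0.24 m right, and a thin gauge hangs there down to 0.23 m. Lift the robot arm above it before swinging from right to left
- tall_tube_mid (a point): centre (half-way up, on the axis) of the taller aluminium spacer tube: 40 mm outside diameter, 27 mm bore, open at both ends, 60 mm high, about 0.1 kg; stands upright loose on the bench, z along its axis; turned about the vertical it looks the same
- short_tube_mid (a point): centre of the shorter aluminium spacer tube, a bystander: same 40 mm diameter and 27 mm bore, 36 mm high, loose, upright; stays where it is
- wheel_mid (a point): centre (half-way up, on the axis) of the small steel flywheel: a thick disc 56 mm across and 20 mm thick with a 27 mm bore right through and six small dark blind holes in each face, about 0.25 kg; lies flat and loose on the bench, z along its axis, both faces alike. Can be gripped across its rim. On the tall tube on the base its centre is 70 mm above the seat
Mind the look-alikes: they are no part of the job. Of the things like the part that bears wheel_mid, leave any that is yellow; of the rest the smaller one is meant.

How it is judged:
By the outcome, as a careful person would: the job done as asked, in the order asked, and still so for the second after the job is handed in, with the robot touching nothing.
It also fails if it takes over 72 s, if anything falls off the work surface, if the arm or the gripper's body presses on something with over 40 N, if the wrist force passes 120 N, or if a joint passes its speed limit or range.

## Working session

There is one attempt and no reset: what is moved stays moved. The work goes in short steps, Python scripts to look and compute and a shell command to move; the robot and the scene stay as the last step left them, time stands still between calls to the robot, and variables do not carry over. Pictures are saved under pics/ and viewed, and the job is handed in when it is done.

```bash
ls; mkdir -p pics
python3 - <<'E'
from station import r
import cv2,json,numpy as np
s=r.sense();print(s)
print(r.grasp_offset)
for n in("side","top"):
    c=r.capture(n);cv2.imwrite(f"pics/{n}0.png",c["img"])
    print(n,{k:np.round(v,4).tolist() if k!='img' else 0 for k,v in c.items()})
E
```

```text
pics
{'time_s': 0.0, 'joints': array([ 8.07074753e+01,  2.20910058e+01,  3.81059686e-01, -2.96575695e-02,
       -6.84118033e+01, -1.48164355e+01]), 'joint_velocities': array([ 0.03237824, -0.053602  ,  0.01328123,  0.04447122,  0.09969066,
        0.05087199]), 'effort': array([-9.19236882e-04, -3.90663207e+01,  1.87402046e+01,  4.22001645e+00,
        1.08812356e-02, -2.03806576e-04]), 'tcp_pos': array([0.25503113, 0.5699445 , 0.22146405]), 'ee_rot': array([[ 9.12692322e-01, -4.08646615e-01, -8.18111083e-04],
       [-4.08647427e-01, -9.12690091e-01, -2.01927544e-03],
       [ 7.84881956e-05,  2.17729618e-03, -9.99997627e-01]]), 'wrist_force': array([-0.08273414,  0.19638807,  0.43873775]), 'moment': array([ 0.02011741, -0.0232111 ,  0.02071617]), 'gripper_width': 1.0015093375866024}
0.0187
side {'img': 0, 'fx': 583.7594, 'fy': 583.7594, 'cx': 323.1321, 'cy': 224.9348, 'dist': [-0.0974, 0.0, 0.0, 0.0, 0.0], 'R': [[0.9991, 0.0347, 0.0231], [0.0392, -0.5936, -0.8038], [-0.0142, 0.804, -0.5945]], 't': [-0.5516, 0.0382, 1.3143]}
top {'img': 0, 'fx': 454.1867, 'fy': 454.1867, 'cx': 324.3679, 'cy': 239.4499, 'dist': [-0.0423, 0.0, 0.0, 0.0, 0.0], 'R': [[-0.0118, -0.9999, -0.0056], [-0.9804, 0.0126, -0.1968], [0.1968, 0.0032, -0.9804]], 't': [0.0028, 0.5472, 0.9545]}
```

View pics/side0.png

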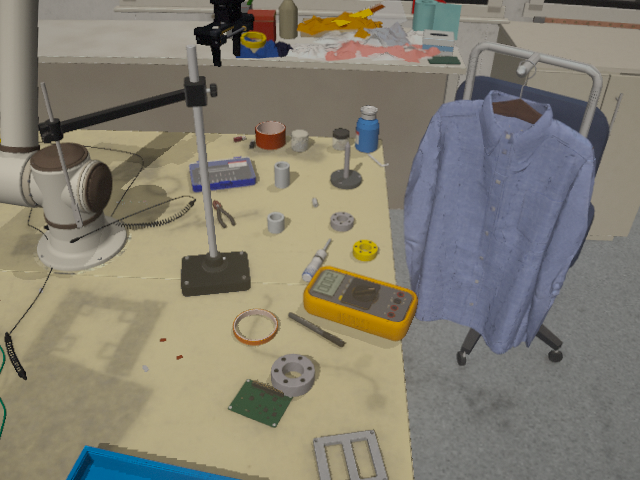

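View pics/top0.png

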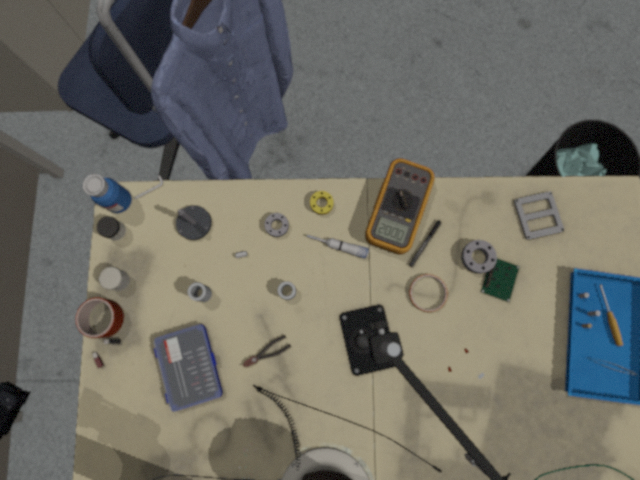

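The side view shows the spindle at (346,180), tall tube (282,175), short tube (276,224), small grey wheel (342,221), yellow wheel (365,250) and large wheel (293,374). In the top view these are at (193,222), (198,292), (287,289), (276,224), (321,202) and (479,256). I'll zoom in next.

Run:
```python
import cv2,numpy as np
a=cv2.imread('pics/side0.png')[120:260,240:400]
b=cv2.imread('pics/top0.png')[180:320,150:310]
cv2.imwrite('pics/z_side.png',cv2.resize(a,None,fx=5,fy=4.28,interpolation=cv2.INTER_CUBIC)[:600,:800])
cv2.imwrite('pics/z_top.png',cv2.resize(b,None,fx=5,fy=4.28,interpolation=cv2.INTER_CUBIC)[:600,:800])
```

```text
(no output)
```

View pics/z_side.png

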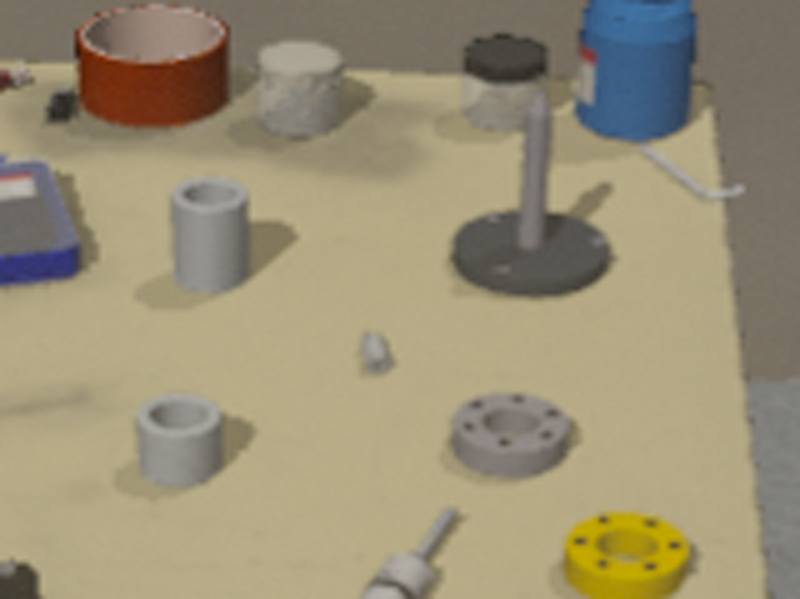

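View pics/z_top.png

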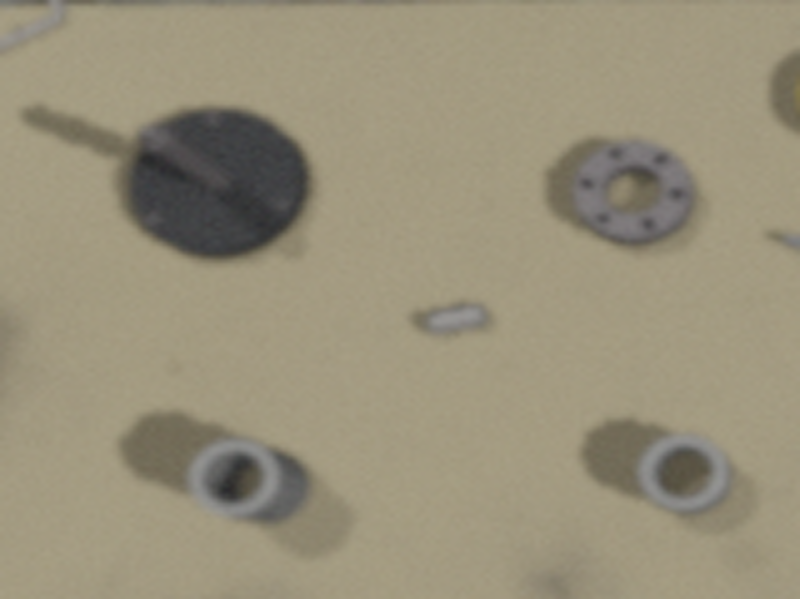

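```bash
cat > h.py <<'E'
import cv2,numpy as np
def K(c): return np.array([[c['fx'],0,c['cx']],[0,c['fy'],c['cy']],[0,0,1.]])
def back(c,uv,z):
    n=cv2.undistortPoints(np.array([[uv]],float),K(c),np.array(c['dist'],float))[0,0]
    R=np.array(c['R']);t=np.array(c['t']);d=R.T@np.array([n[0],n[1],1]);o=-R.T@t
    return (o+d*(z-o[2])/d[2])
def proj(c,P):
    R=np.array(c['R']);rv=cv2.Rodrigues(R)[0]
    return cv2.projectPoints(np.array(P,float).reshape(-1,1,3),rv,np.array(c['t'],float),K(c),np.array(c['dist'],float))[0][:,0]
def circ(x,y,z,rad,n=90):
    a=np.linspace(0,2*np.pi,n);return np.c_[x+rad*np.cos(a),y+rad*np.sin(a),0*a+z]
def zs(X,Y): return (240+(X+.5)/5-.5,120+(Y+.5)/4.28-.5)
def zt(X,Y): return (150+(X+.5)/5-.5,180+(Y+.5)/4.28-.5)
def overlay(c,crop,items,fn,s=5):
    x0,y0,w,h=crop
    im=cv2.resize(c['img'][y0:y0+h,x0:x0+w],None,fx=s,fy=s,interpolation=cv2.INTER_CUBIC)
    for P,col in items:
        p=(proj(c,P)-[x0,y0]+.5)*s-.5
        cv2.polylines(im,[np.round(p*8).astype(np.int32)],False,col,1,cv2.LINE_AA,3)
    cv2.imwrite(fn,im)
E
python3 - <<'E'
from station import r
from h import *
S=r.capture('side');T=r.capture('top')
print('tube',back(S,zs(210,195),.06),back(T,zt(236,477),.06))
print('wheel',back(S,zs(511,423),.02),back(T,zt(633,190),.02))
print('tip',back(S,zs(540,95),.118),back(T,zt(148,132),.118))
print('seat',back(S,zs(532,247),.014),back(T,zt(225,188),.014))
print('short',back(S,zs(180,415),.036),back(T,zt(684,473),.036))
E
```

```text
tube [0.43519558 0.26884495 0.06      ] [0.43530443 0.27430468 0.06      ]
wheel [0.59212411 0.10203182 0.02      ] [0.59198015 0.1073028  0.02      ]
tip [0.6010272  0.29897366 0.118     ] [0.60100416 0.3026839  0.118     ]
seat [0.60172673 0.29615482 0.014     ] [0.5971486  0.29941415 0.014     ]
short [0.43859611 0.07701516 0.036     ] [0.43739546 0.08155979 0.036     ]
```

```bash
cat > ov.py <<'E'
from station import r
from h import *
S=r.capture('side');T=r.capture('top')
def items(dy):
    g=(0,255,0);q=(0,0,255)
    it=[]
    x,y=.4352,.2715+dy
    it+=[(circ(x,y,.06,.02),g),(circ(x,y,.06,.0135),g),(circ(x,y,0,.02),g)]
    x,y=.592,.1046+dy
    it+=[(circ(x,y,.02,.028),q),(circ(x,y,.02,.0135),q),(circ(x,y,0,.028),q)]
    x,y=.6005,.2995+dy
    it+=[(circ(x,y,.014,.042),g),(circ(x,y,0,.042),g),(circ(x,y,.014,.007),q),(np.array([[x,y,.014],[x,y,.118]]),q)]
    return it
overlay(S,(240,120,160,120),items(-.0025),'pics/ovs.png')
overlay(T,(150,190,160,120),items(.0025),'pics/ovt.png')
E
python3 ov.py
```

```text
(no output)
```

View pics/ovs.png

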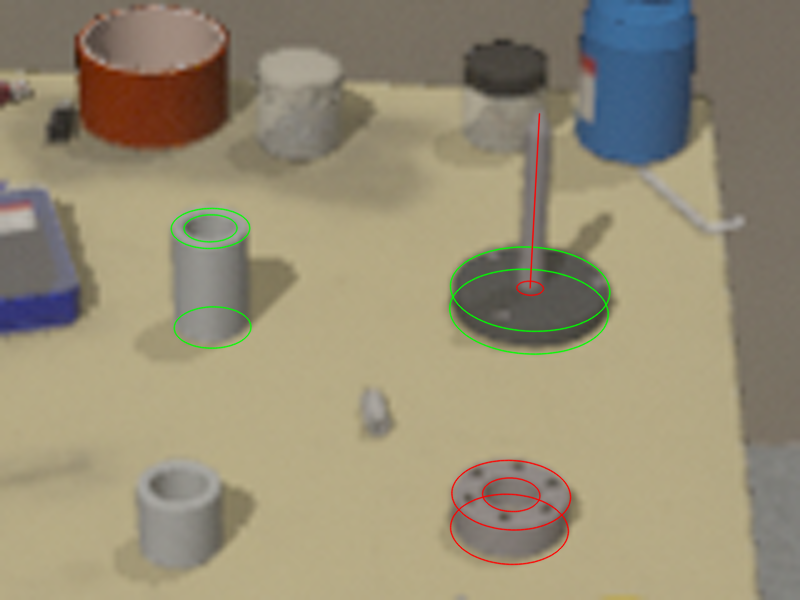

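View pics/ovt.png

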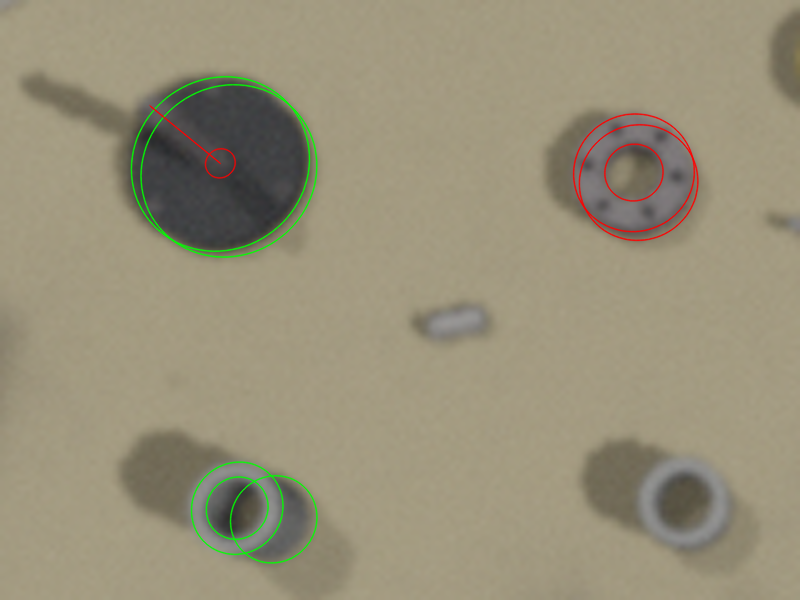

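```bash
cat > d.py <<'E'
import sys
from station import r
import numpy as np
s=r.sense();p=np.array([float(v) for v in sys.argv[1:4]])
print('total in tool units',np.round(s['ee_rot'].T@(p-s['tcp_pos'])/.1,3),s['tcp_pos'].round(4),s['gripper_width'],s['wrist_force'].round(1),s['time_s'])
E
python3 d.py .4352 .2715 .15
python3 -m crank '[[-1,[0.358,0.248,0],[0,0,0]],[-1,[0.358,0.248,0],[0,0,0]],[-1,[0.358,0.248,0],[0,0,0]],[-1,[0.358,0.248,0],[0,0,0]],[-1,[0.358,0.248,0],[0,0,0]],[-1,[0.358,0.248,0],[0,0,0]],[-1,[0.358,0.248,0],[0,0,0]],[-1,[0.358,0.248,0],[0,0,0]]]'
python3 -m crank '[[-1,[0,0,0.2],[0,0,0]],[-1,[0,0,0.3],[0,0,0]],[-1,[0,0,0.2],[0,0,0]],[-1,[0,0,0],[0,0,0]],[-1,[0,0,0],[0,0,0]],[-1,[0,0,0],[0,0,0]]]'
python3 d.py .4352 .2715 .0393
python3 - <<'E'
from station import r
import cv2
for n in("side","top"): cv2.imwrite(f"pics/{n}1.png",cv2.resize(r.capture(n)["img"][100:340,120:440],None,fx=2.5,fy=2.5))
E
```

```text
total in tool units [2.863 1.992 0.724] [0.2552 0.5703 0.2222] 1.0029164264719774 [ 0.6  0.2 -0.6] 0.3
time_s: 1.1
tcp_pos: [0.4362, 0.2708, 0.2228]
ee_rot: [[0.913, -0.408, 0.0], [-0.408, -0.913, 0.0], [0.0, -0.001, -1.0]]
wrist_force: [-0.1, 0.7, -0.5]
gripper_width: 0.999
time_s: 1.7
tcp_pos: [0.4364, 0.2732, 0.154]
ee_rot: [[0.913, -0.408, 0.002], [-0.408, -0.913, 0.002], [0.001, -0.003, -1.0]]
wrist_force: [-0.6, 1.2, -0.4]
gripper_width: 0.999
total in tool units [-0.005  0.024  1.147] [0.4364 0.2732 0.154 ] 0.9991338207462023 [-0.6  1.2 -0.4] 1.7
```

View pics/side1.png

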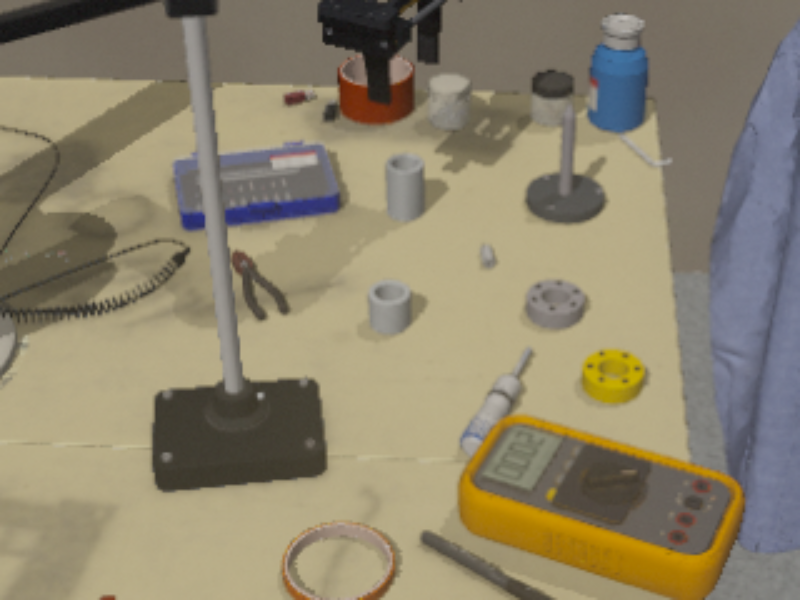

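View pics/top1.png

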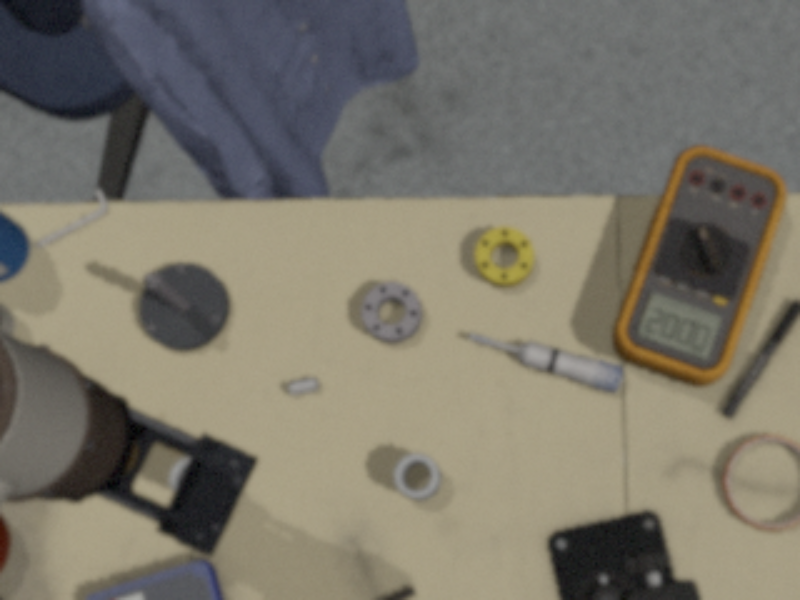

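```bash
python3 d.py .4352 .2715 .0393
```

```text
total in tool units [-0.004  0.022  1.146] [0.4362 0.2731 0.1539] 1.0016265975604068 [ 0.1 -0.6 -0.1] 1.8
```

The top view (crop) shows the tube partly under the gripper near (185,475). In the side view the fingertips straddle the column above the tube, at crop (378,100) and (428,60). Next I'll compare this with the projected TCP.

```bash
cat > tips.py <<'E'
from station import r
from h import *
import sys
s=r.sense();w=s['gripper_width']*.087
for n in('side','top'):
    c=r.capture(n);p=s['tcp_pos'];R=s['ee_rot']
    P=[]
    it=[]
    for sg in(1,-1):
        a=p+sg*R[:,1]*w/2
        for dz in (0,-.02): 
            q=a+R[:,2]*dz
            it.append((np.array([q-R[:,0]*.0095,q+R[:,0]*.0095]),(0,0,255)))
        it.append((np.array([a-R[:,0]*.0095,a+R[:,0]*.0095,a+R[:,0]*.0095+R[:,1]*sg*.015,a-R[:,0]*.0095+R[:,1]*sg*.015,a-R[:,0]*.0095]),(0,255,0)))
    it.append((np.array([p,p+[0,0,-(p[2]-.06)]]),(255,255,0)))
    u=proj(c,[p])[0].astype(int)
    overlay(c,(max(0,u[0]-60),max(0,u[1]-50),120,110),it,f'pics/{n}_{sys.argv[1]}.png',5)
E
python3 tips.py t1
```

```text
(no output)
```

View pics/side_t1.png

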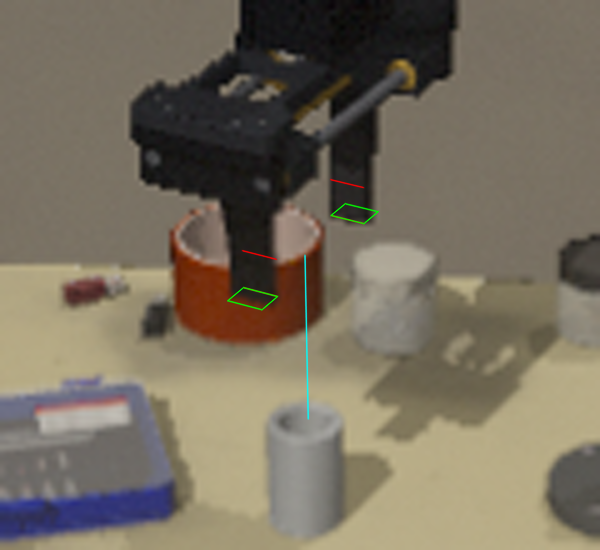

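View pics/top_t1.png

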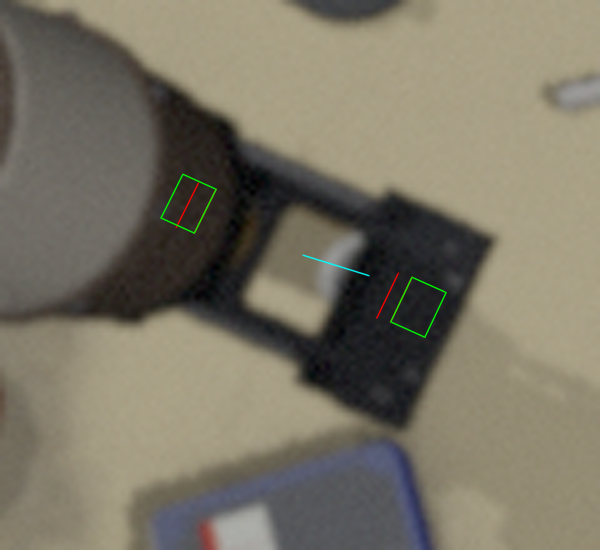

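```bash
python3 -m crank '[[-1,[-0.01,0.02,0.2],[0,0,0]],[-1,[0,0,0.3],[0,0,0]],[-1,[0,0,0.3],[0,0,0]],[-1,[0,0,0.2],[0,0,0]],[-1,[0,0,0.14],[0,0,0]],[-1,[0,0,0],[0,0,0]],[-1,[0,0,0],[0,0,0]]]'
python3 d.py .4352 .2715 .0393
python3 tips.py t2
```

```text
time_s: 2.6
tcp_pos: [0.4343, 0.2714, 0.0391]
ee_rot: [[0.913, -0.408, 0.001], [-0.408, -0.913, 0.0], [0.0, -0.001, -1.0]]
wrist_force: [0.7, -0.2, -0.1]
gripper_width: 0.996
total in tool units [ 0.008 -0.005 -0.002] [0.4343 0.2714 0.0391] 0.9963848139385144 [ 0.7 -0.2 -0.1] 2.6
```

View pics/side_t2.png

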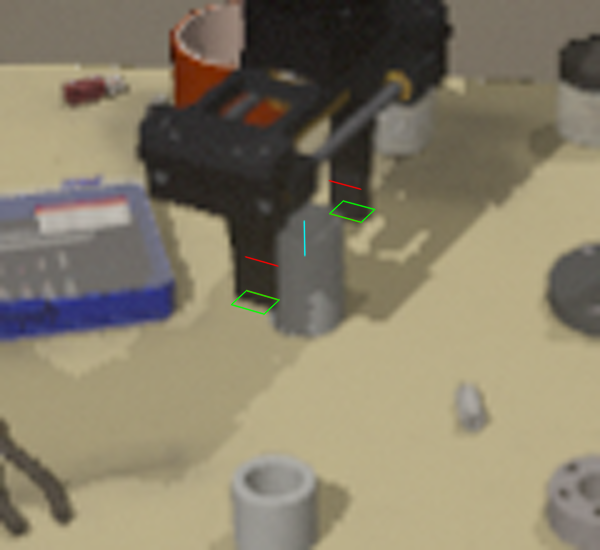

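The tube, centred near (310,275), stands between the fingers and is lined up with the TCP. I'll close and lift.

```bash
python3 -m crank '[[1,[0.01,0,0],[0,0,0]],[1,[0,0,0],[0,0,0]],[1,[0,0,0],[0,0,0]],[1,[0,0,0],[0,0,0]],[1,[0,0,0],[0,0,0]],[1,[0,0,0],[0,0,0]],[1,[0,0,0],[0,0,0]],[1,[0,0,0],[0,0,0]]]'
python3 -m crank '[[1,[0,0,0],[0,0,0]],[1,[0,0,0],[0,0,0]],[1,[0,0,0],[0,0,0]],[1,[0,0,0],[0,0,0]]]'
python3 d.py .6005 .3008 .19
```

```text
time_s: 3.5
tcp_pos: [0.4351, 0.2709, 0.0387]
ee_rot: [[0.913, -0.408, 0.001], [-0.408, -0.913, 0.001], [0.0, -0.001, -1.0]]
wrist_force: [1.5, 0.0, 0.4]
gripper_width: 0.444
time_s: 3.9
tcp_pos: [0.435, 0.2707, 0.0386]
ee_rot: [[0.913, -0.408, 0.0], [-0.408, -0.913, 0.0], [0.0, -0.0, -1.0]]
wrist_force: [0.8, 0.4, 0.1]
gripper_width: 0.445
total in tool units [ 1.388 -0.952 -1.513] [0.435  0.2707 0.0386] 0.44471695243393067 [0.8 0.4 0.1] 3.9
```

```bash
python3 -m crank '[[1,[0,0,-0.1],[0,0,0]],[1,[0,0,-0.3],[0,0,0]],[1,[0,0,-0.3],[0,0,0]],[1,[0,0,-0.3],[0,0,0]],[1,[0,0,-0.3],[0,0,0]],[1,[0,0,-0.2],[0,0,0]],[1,[0,0,0],[0,0,0]]]'
python3 -m crank '[[1,[0.15,-0.1,0],[0,0,0]],[1,[0.25,-0.17,0],[0,0,0]],[1,[0.25,-0.17,0],[0,0,0]],[1,[0.25,-0.17,0],[0,0,0]],[1,[0.25,-0.17,0],[0,0,0]],[1,[0.15,-0.11,0],[0,0,0]],[1,[0.09,-0.06,0],[0,0,0]],[1,[0,0,0],[0,0,0]]]'
python3 -m crank '[[1,[0,0,0],[0,0,0]],[1,[0,0,0],[0,0,0]],[1,[0,0,0],[0,0,0]]]'
python3 d.py .6005 .3008 .19
python3 tips.py t3
```

```text
time_s: 4.6
tcp_pos: [0.4359, 0.2715, 0.1921]
ee_rot: [[0.913, -0.408, 0.005], [-0.408, -0.913, 0.005], [0.002, -0.006, -1.0]]
wrist_force: [0.2, -0.4, -1.6]
gripper_width: 0.446
time_s: 5.4
tcp_pos: [0.6006, 0.3, 0.1866]
ee_rot: [[0.912, -0.409, -0.003], [-0.409, -0.912, -0.002], [-0.002, 0.003, -1.0]]
wrist_force: [-0.0, -0.5, -2.2]
gripper_width: 0.444
time_s: 5.7
tcp_pos: [0.5997, 0.3005, 0.1891]
ee_rot: [[0.913, -0.408, 0.0], [-0.408, -0.913, 0.0], [-0.0, -0.0, -1.0]]
wrist_force: [-0.2, 1.1, -1.1]
gripper_width: 0.448
total in tool units [ 0.006 -0.006 -0.009] [0.5997 0.3005 0.1891] 0.4477197968453514 [-0.2  1.1 -1.1] 5.7
```

View pics/side_t3.png

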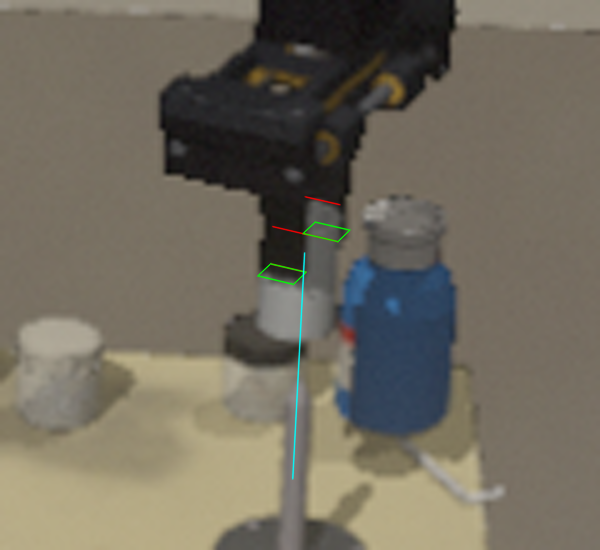

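View pics/top_t3.png

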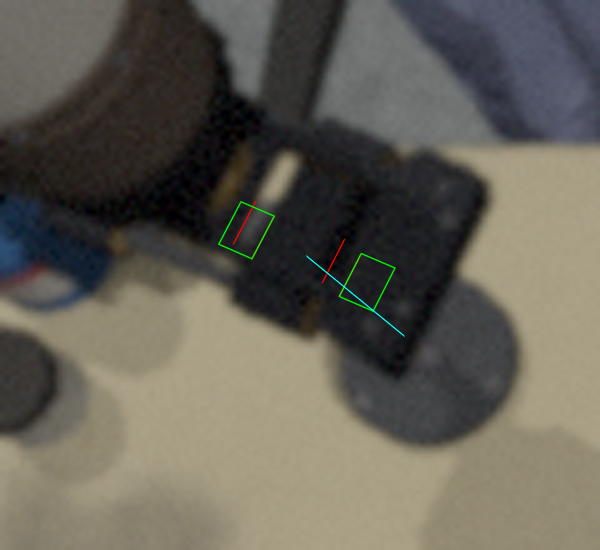

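Run:
```python
from station import r
from h import *
s=r.sense();p=s['tcp_pos'];c=r.capture('side');g=(0,255,0)
x,y=p[:2];b=p[2]-.0387
overlay(c,(325,95,60,50),[(circ(x,y,b,.02),g),(np.array([[x,y,b],[x,y,.014]]),(0,0,255)),(np.array([[.6005,.3008,.118],[.6005,.3008,.014]]),(255,0,0))],'pics/zz.png',12)
```

```text
(no output)
```

View pics/zz.png

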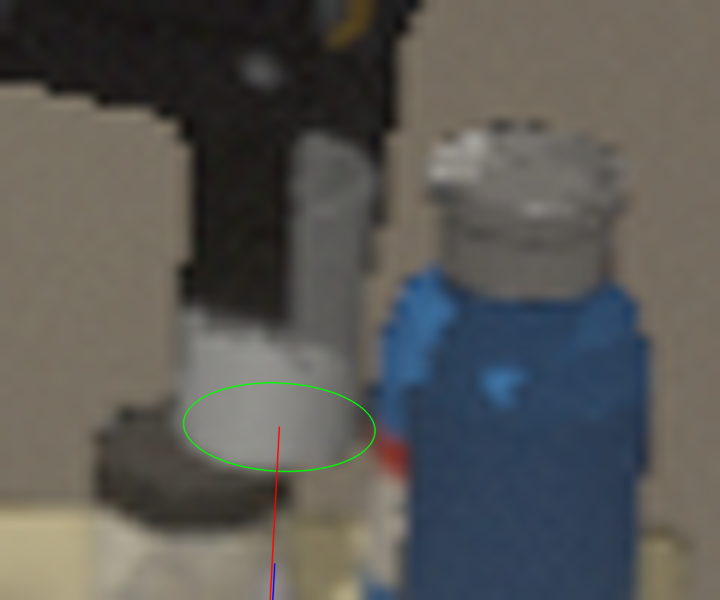

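Run:
```python
from station import r
from h import *
S=r.capture('side');T=r.capture('top')
print(back(S,(367,148),0),[back(T,(95,185),z).round(3) for z in(.1,.13,.15)],[back(S,(369,110),z).round(3) for z in(.1,.13,.15)])
p=r.sense()['tcp_pos'];R=r.sense()['ee_rot'];print([p+sg*R[:,1]*.095+q*R[:,0]*.0375 for sg in(1,-1) for q in (1,-1)])
```

```text
[0.66300387 0.48518106 0.        ] [array([0.667, 0.5  , 0.1  ]), array([0.657, 0.484, 0.13 ]), array([0.65 , 0.473, 0.15 ])] [array([0.663, 0.529, 0.1  ]), array([0.659, 0.465, 0.13 ]), array([0.657, 0.423, 0.15 ])]
[array([0.59570357, 0.19853219, 0.18880544]), array([0.52723861, 0.22915161, 0.18879976]), array([0.67327277, 0.37197675, 0.18885132]), array([0.6048078 , 0.40259618, 0.18884564])]
```

```bash
python3 -m crank '[[1,[0.02,-0.015,0.1],[0,0,0]],[1,[0,0,0.1],[0,0,0]],[1,[0,0,0.1],[0,0,0]],[1,[0,0,0.1],[0,0,0]],[1,[0,0,0.1],[0,0,0]],[1,[0,0,0],[0,0,0]],[1,[0,0,0],[0,0,0]]]'
python3 d.py .602 .301 .0527
python3 - <<'E'
from station import r
from h import *
s=r.sense();p=s['tcp_pos'];c=r.capture('side');g=(0,255,0)
x,y=p[:2];b=p[2]-.0387
overlay(c,(315,95,70,95),[(circ(x,y,b,.02),g)],'pics/zz2.png',6)
E
```

```text
time_s: 6.65
tcp_pos: [0.6031, 0.301, 0.1383]
ee_rot: [[0.913, -0.408, -0.0], [-0.408, -0.913, -0.001], [0.0, 0.001, -1.0]]
wrist_force: [0.6, 0.1, -0.7]
gripper_width: 0.441
total in tool units [-0.01   0.004  0.856] [0.6031 0.301  0.1383] 0.44138080423240394 [ 0.6  0.1 -0.7] 6.65
```

View pics/zz2.png

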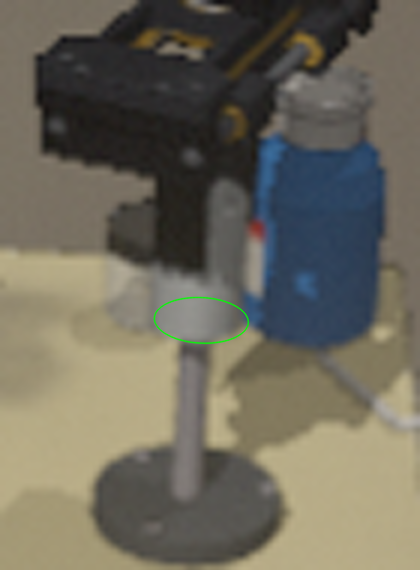

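In the zoomed view the pin comes out below the tube at (193,345), inside the tube's bottom, which is centred near (198,320). There is no contact force, so I'll keep lowering and slow down near the base.

```bash
python3 -m crank '[[1,[0,0,0.15],[0,0,0]],[1,[0,0,0.2],[0,0,0]],[1,[0,0,0.2],[0,0,0]],[1,[0,0,0.15],[0,0,0]],[1,[0,0,0.07],[0,0,0]],[1,[0,0,0.03],[0,0,0]],[1,[0,0,0],[0,0,0]],[1,[0,0,0],[0,0,0]]]'
python3 d.py .602 .301 .0527
```

```text
time_s: 7.5
tcp_pos: [0.6036, 0.3015, 0.0596]
ee_rot: [[0.913, -0.408, 0.002], [-0.408, -0.913, 0.001], [0.001, -0.002, -1.0]]
wrist_force: [-0.4, -0.1, -1.6]
gripper_width: 0.446
total in tool units [-0.013  0.011  0.069] [0.6036 0.3015 0.0596] 0.4459063302452127 [-0.4 -0.1 -1.6] 7.5
```

```bash
python3 -m crank '[[1,[0,0,0.02],[0,0,0]],[1,[0,0,0.02],[0,0,0]],[1,[0,0,0],[0,0,0]],[1,[0,0,0],[0,0,0]]]'
python3 -m crank '[[1,[0,0,0.02],[0,0,0]],[1,[0,0,0],[0,0,0]],[1,[0,0,0],[0,0,0]]]'
python3 -m crank '[[1,[0,0,0.01],[0,0,0]],[1,[0,0,0],[0,0,0]],[1,[0,0,0],[0,0,0]]]'
```

```text
time_s: 7.9
tcp_pos: [0.6029, 0.301, 0.0546]
ee_rot: [[0.913, -0.408, 0.0], [-0.408, -0.913, -0.0], [0.0, 0.0, -1.0]]
wrist_force: [1.5, -0.0, -0.8]
gripper_width: 0.443
time_s: 8.2
tcp_pos: [0.6032, 0.3012, 0.0527]
ee_rot: [[0.913, -0.408, 0.001], [-0.408, -0.913, 0.0], [0.0, -0.001, -1.0]]
wrist_force: [-0.3, 1.2, -0.4]
gripper_width: 0.448
time_s: 8.5
tcp_pos: [0.6033, 0.3012, 0.0526]
ee_rot: [[0.913, -0.408, 0.001], [-0.408, -0.913, 0.0], [0.001, -0.001, -1.0]]
wrist_force: [-1.4, 0.4, 5.8]
gripper_width: 0.447
```

Contact of +5.8 N at z = 0.0526, the expected seat height. I'll open and rise straight up.

```bash
python3 -m crank '[[-1,[0,0,0],[0,0,0]],[-1,[0,0,0],[0,0,0]],[-1,[0,0,0],[0,0,0]],[-1,[0,0,0],[0,0,0]],[-1,[0,0,0],[0,0,0]],[-1,[0,0,0],[0,0,0]],[-1,[0,0,0],[0,0,0]],[-1,[0,0,0],[0,0,0]]]'
python3 -m crank '[[-1,[0,0,-0.1],[0,0,0]],[-1,[0,0,-0.2],[0,0,0]],[-1,[0,0,-0.3],[0,0,0]],[-1,[0,0,-0.3],[0,0,0]],[-1,[0,0,-0.3],[0,0,0]],[-1,[0,0,-0.1],[0,0,0]],[-1,[0,0,0],[0,0,0]],[-1,[0,0,0],[0,0,0]]]'
python3 d.py .592 .1046 .1
```

```text
time_s: 9.3
tcp_pos: [0.6029, 0.3011, 0.0515]
ee_rot: [[0.913, -0.408, -0.0], [-0.408, -0.913, 0.0], [-0.0, -0.0, -1.0]]
wrist_force: [0.2, 0.3, 0.9]
gripper_width: 0.986
time_s: 10.1
tcp_pos: [0.6022, 0.3007, 0.1805]
ee_rot: [[0.913, -0.409, -0.002], [-0.409, -0.913, -0.001], [-0.001, 0.001, -1.0]]
wrist_force: [0.2, -0.7, -0.8]
gripper_width: 1.001
total in tool units [0.71  1.831 0.807] [0.6022 0.3007 0.1805] 1.0011392059493904 [ 0.2 -0.7 -0.8] 10.1
```

```bash
python3 -m crank '[[-1,[0.09,0.23,0],[0,0,0]],[-1,[0.15,0.4,0],[0,0,0]],[-1,[0.15,0.4,0],[0,0,0]],[-1,[0.15,0.4,0],[0,0,0]],[-1,[0.1,0.25,0],[0,0,0]],[-1,[0.07,0.15,0],[0,0,0]],[-1,[0,0,0],[0,0,0]],[-1,[0,0,0],[0,0,0]]]'
python3 -m crank '[[-1,[0,0,0.2],[0,0,0]],[-1,[0,0,0.3],[0,0,0]],[-1,[0,0,0.3],[0,0,0]],[-1,[0,0,0.2],[0,0,0]],[-1,[0,0,0.2],[0,0,0]],[-1,[0,0,0],[0,0,0]],[-1,[0,0,0],[0,0,0]]]'
python3 d.py .592 .1046 .006
python3 tips.py w1
python3 - <<'E'
from station import r
from h import *
c=r.capture('side');x,y=.6022,.301
overlay(c,(315,110,65,90),[(circ(x,y,.074,.02),(0,255,0))],'pics/sp.png',6)
E
```

```text
time_s: 10.9
tcp_pos: [0.5929, 0.1052, 0.1806]
ee_rot: [[0.913, -0.409, -0.001], [-0.409, -0.913, -0.0], [-0.001, 0.001, -1.0]]
wrist_force: [0.7, 0.7, -0.2]
gripper_width: 0.999
time_s: 11.6
tcp_pos: [0.5933, 0.106, 0.0614]
ee_rot: [[0.913, -0.407, -0.0], [-0.407, -0.913, -0.001], [-0.0, 0.001, -1.0]]
wrist_force: [-0.0, -0.1, 0.7]
gripper_width: 1.001
total in tool units [-0.006  0.018  0.554] [0.5933 0.106  0.0614] 1.0012483128630059 [-0.  -0.1  0.7] 11.6
```

View pics/side_w1.png

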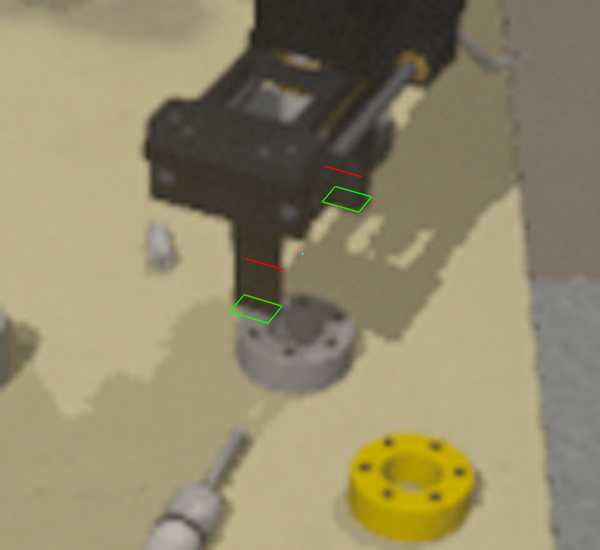

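View pics/top_w1.png

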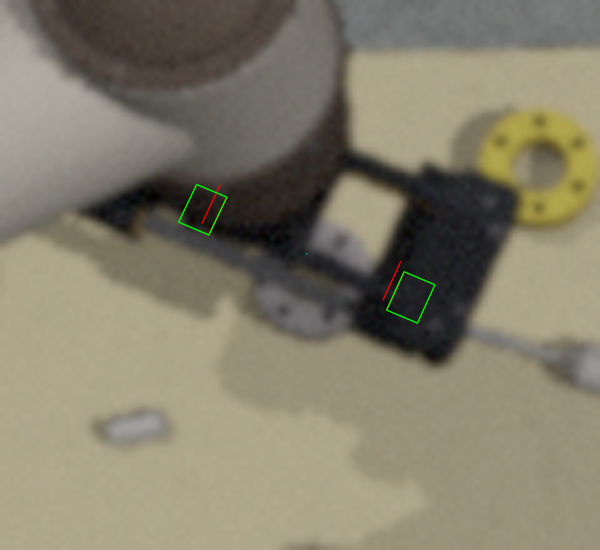

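View pics/sp.png

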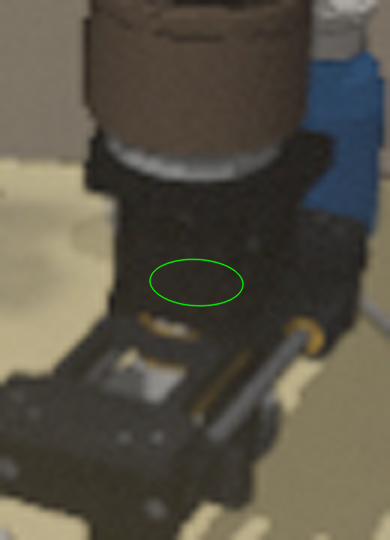

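The open fingers, near (257,309) and (347,200) in the side view, straddle the grey wheel, and the yellow wheel is clear. The arm hides the spindle for now.

```bash
python3 -m crank '[[-1,[0,0.015,0.15],[0,0,0]],[-1,[0,0,0.2],[0,0,0]],[-1,[0,0,0.13],[0,0,0]],[-1,[0,0,0.05],[0,0,0]],[-1,[0,0,0.03],[0,0,0]],[-1,[0,0,0],[0,0,0]],[-1,[0,0,0],[0,0,0]]]'
python3 d.py .592 .1046 .006
python3 tips.py w2
```

```text
time_s: 12.45
tcp_pos: [0.593, 0.1039, 0.0063]
ee_rot: [[0.913, -0.408, 0.001], [-0.408, -0.913, 0.0], [0.001, -0.001, -1.0]]
wrist_force: [0.7, 0.1, -0.8]
gripper_width: 1.001
total in tool units [-0.012 -0.003  0.003] [0.593  0.1039 0.0063] 1.000934789797989 [ 0.7  0.1 -0.8] 12.45
```

View pics/side_w2.png

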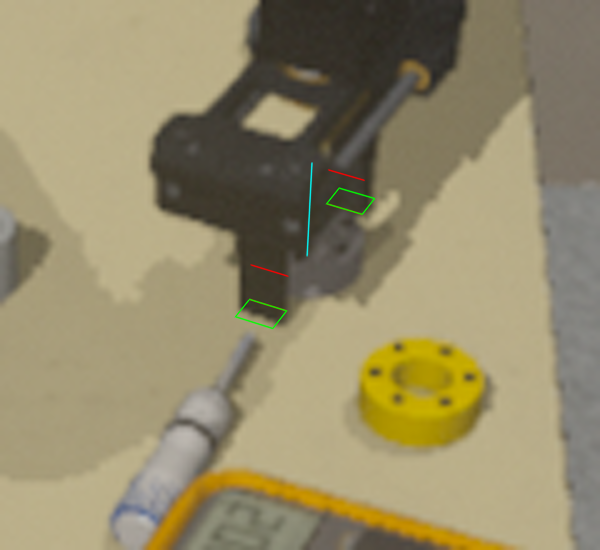

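```bash
python3 -m crank '[[1,[0,0,0.01],[0,0,0]],[1,[0,0,0],[0,0,0]],[1,[0,0,0],[0,0,0]],[1,[0,0,0],[0,0,0]],[1,[0,0,0],[0,0,0]],[1,[0,0,0],[0,0,0]],[1,[0,0,0],[0,0,0]],[1,[0,0,0],[0,0,0]]]'
python3 -m crank '[[1,[0,0,0],[0,0,0]],[1,[0,0,0],[0,0,0]],[1,[0,0,0],[0,0,0]]]'
python3 -m crank '[[1,[0,0,-0.1],[0,0,0]],[1,[0,0,-0.3],[0,0,0]],[1,[0,0,-0.3],[0,0,0]],[1,[0,0,-0.3],[0,0,0]],[1,[0,0,-0.3],[0,0,0]],[1,[0,0,-0.3],[0,0,0]],[1,[0,0,0],[0,0,0]],[1,[0,0,0],[0,0,0]]]'
python3 d.py .602 .301 .16
python3 tips.py w3
```

```text
time_s: 13.35
tcp_pos: [0.5926, 0.1038, 0.0046]
ee_rot: [[0.913, -0.408, 0.0], [-0.408, -0.913, 0.0], [0.0, -0.0, -1.0]]
wrist_force: [0.9, 0.7, -0.3]
gripper_width: 0.625
time_s: 13.65
tcp_pos: [0.5925, 0.1037, 0.0046]
ee_rot: [[0.913, -0.408, 0.0], [-0.408, -0.913, 0.0], [0.0, -0.0, -1.0]]
wrist_force: [1.2, 0.6, -1.2]
gripper_width: 0.62
time_s: 14.45
tcp_pos: [0.5916, 0.1035, 0.1647]
ee_rot: [[0.913, -0.409, -0.001], [-0.409, -0.913, 0.001], [-0.001, -0.0, -1.0]]
wrist_force: [-0.3, -0.2, -3.1]
gripper_width: 0.626
total in tool units [-0.712 -1.845  0.048] [0.5916 0.1035 0.1647] 0.6262476747507427 [-0.3 -0.2 -3.1] 14.45
```

View pics/side_w3.png

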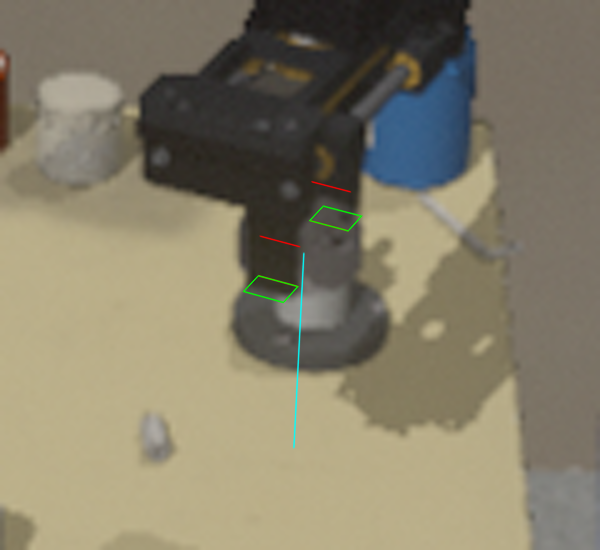

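The wheel is held (opening 0.626) and the tube stands on the base at (313,310). I'll carry the wheel over the pin.

```bash
python3 -m crank '[[1,[-0.07,-0.15,0],[0,0,0]],[1,[-0.1,-0.25,0],[0,0,0]],[1,[-0.13,-0.35,0],[0,0,0]],[1,[-0.13,-0.35,0],[0,0,0]],[1,[-0.12,-0.35,0],[0,0,0]],[1,[-0.09,-0.25,0],[0,0,0]],[1,[-0.07,-0.15,0],[0,0,0]],[1,[0,0,0],[0,0,0]]]'
python3 -m crank '[[1,[0,0,0.05],[0,0,0]],[1,[0,0,0],[0,0,0]],[1,[0,0,0],[0,0,0]],[1,[0,0,0],[0,0,0]]]'
python3 d.py .602 .301 .08
cat > look.py <<'E'
from station import r
from h import *
import sys
s=r.sense();p=s['tcp_pos'];c=r.capture('side');g=(0,255,0)
x,y=p[:2];b=p[2]-.0046
overlay(c,(300,80,95,120),[(circ(x,y,b,.028),g),(circ(x,y,b+.02,.028),g),(circ(x,y,b,.0135),g),(np.array([[.602,.301,.118],[.602,.301,.014]]),(255,0,0)),(np.array([[x,y,b],[x,y,.014]]),(0,0,255))],sys.argv[1],5)
E
python3 look.py pics/w4.png
```

```text
time_s: 15.35
tcp_pos: [0.6023, 0.3037, 0.1627]
ee_rot: [[0.914, -0.406, -0.002], [-0.406, -0.914, -0.001], [-0.001, 0.002, -1.0]]
wrist_force: [-0.3, -0.2, -2.9]
gripper_width: 0.621
time_s: 15.75
tcp_pos: [0.6033, 0.3006, 0.1598]
ee_rot: [[0.912, -0.41, 0.0], [-0.41, -0.912, 0.0], [0.0, -0.0, -1.0]]
wrist_force: [-0.5, 0.3, -2.9]
gripper_width: 0.624
total in tool units [-0.014  0.002  0.798] [0.6033 0.3006 0.1598] 0.6244719214403688 [-0.5  0.3 -2.9] 15.75
```

View pics/w4.png

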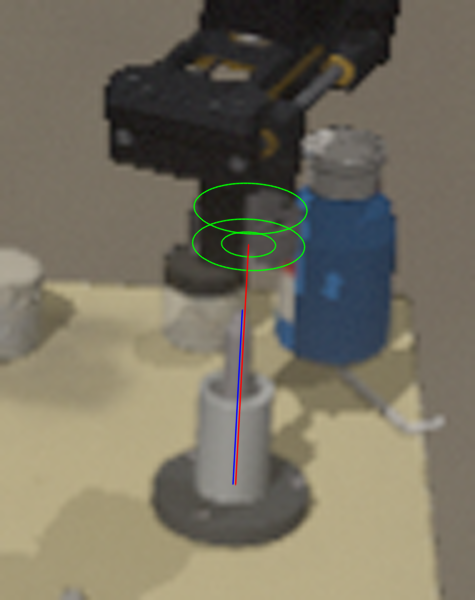

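```bash
python3 -m crank '[[1,[-0.014,0,0.1],[0,0,0]],[1,[0,0,0.1],[0,0,0]],[1,[0,0,0.1],[0,0,0]],[1,[0,0,0.1],[0,0,0]],[1,[0,0,0.08],[0,0,0]],[1,[0,0,0],[0,0,0]],[1,[0,0,0],[0,0,0]]]'
python3 d.py .602 .301 .0786
python3 look.py pics/w5.png
```

```text
time_s: 16.5
tcp_pos: [0.602, 0.3021, 0.1114]
ee_rot: [[0.913, -0.408, -0.0], [-0.408, -0.913, -0.0], [0.0, 0.0, -1.0]]
wrist_force: [-0.1, -0.1, -2.3]
gripper_width: 0.626
total in tool units [0.005 0.01  0.328] [0.602  0.3021 0.1114] 0.6264313316833835 [-0.1 -0.1 -2.3] 16.5
```

View pics/w5.png

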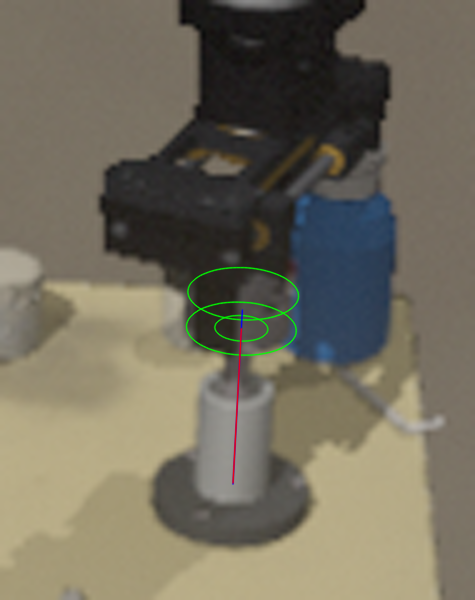

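The pin enters the wheel's bore at about (240,345) and there is no side force. I'll lower the remaining 33 mm, slowly at the end.

```bash
python3 -m crank '[[1,[0,0,0.08],[0,0,0]],[1,[0,0,0.08],[0,0,0]],[1,[0,0,0.06],[0,0,0]],[1,[0,0,0.04],[0,0,0]],[1,[0,0,0],[0,0,0]],[1,[0,0,0],[0,0,0]]]'
python3 -m crank '[[1,[0,0,0.02],[0,0,0]],[1,[0,0,0.02],[0,0,0]],[1,[0,0,0],[0,0,0]],[1,[0,0,0],[0,0,0]]]'
python3 -m crank '[[1,[0,0,0.015],[0,0,0]],[1,[0,0,0],[0,0,0]],[1,[0,0,0],[0,0,0]]]'
```

```text
time_s: 17.15
tcp_pos: [0.602, 0.3021, 0.0855]
ee_rot: [[0.913, -0.408, 0.0], [-0.408, -0.913, -0.0], [0.0, 0.0, -1.0]]
wrist_force: [-0.3, 0.1, -1.7]
gripper_width: 0.624
time_s: 17.55
tcp_pos: [0.6019, 0.3021, 0.0815]
ee_rot: [[0.913, -0.408, -0.0], [-0.408, -0.913, -0.0], [-0.0, 0.0, -1.0]]
wrist_force: [0.6, 0.6, -2.1]
gripper_width: 0.625
time_s: 17.85
tcp_pos: [0.6018, 0.3021, 0.08]
ee_rot: [[0.913, -0.408, -0.0], [-0.408, -0.913, -0.0], [-0.0, 0.0, -1.0]]
wrist_force: [0.5, 0.7, -2.2]
gripper_width: 0.625
```

```bash
python3 -m crank '[[1,[0,0,0.01],[0,0,0]],[1,[0,0,0],[0,0,0]],[1,[0,0,0],[0,0,0]]]'
python3 -m crank '[[1,[0,0,0.007],[0,0,0]],[1,[0,0,0],[0,0,0]],[1,[0,0,0],[0,0,0]]]'
```

```text
time_s: 18.15
tcp_pos: [0.6019, 0.302, 0.079]
ee_rot: [[0.913, -0.409, -0.0], [-0.409, -0.913, -0.0], [-0.0, 0.0, -1.0]]
wrist_force: [-0.2, 1.0, -2.0]
gripper_width: 0.625
time_s: 18.45
tcp_pos: [0.602, 0.3021, 0.0786]
ee_rot: [[0.913, -0.408, 0.0], [-0.408, -0.913, 0.0], [0.0, -0.0, -1.0]]
wrist_force: [-1.2, -1.4, -0.2]
gripper_width: 0.624
```

```bash
python3 look.py pics/w6.png
```

```text
(no output)
```

View pics/w6.png

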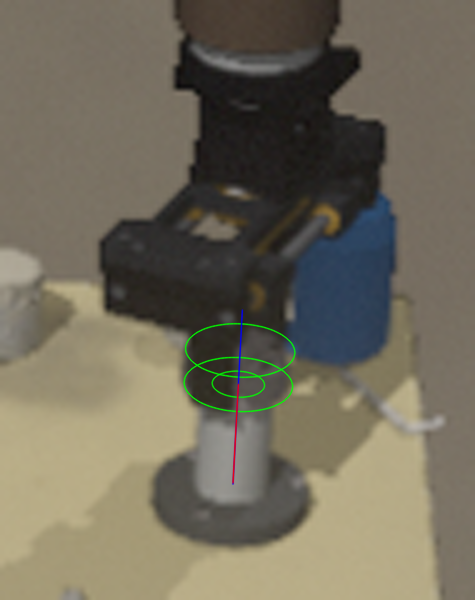

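The wheel is just making contact: the vertical force has gone from -2.2 to -0.2 N and z matches the expected 0.0786. One more small step before I release.

```bash
python3 -m crank '[[1,[0,0,0.005],[0,0,0]],[1,[0,0,0],[0,0,0]],[1,[0,0,0],[0,0,0]]]'
```

```text
time_s: 18.8
tcp_pos: [0.602, 0.3021, 0.0786]
ee_rot: [[0.913, -0.408, 0.001], [-0.408, -0.913, 0.0], [0.001, -0.0, -1.0]]
wrist_force: [-1.8, -1.0, 2.8]
gripper_width: 0.625
```

```bash
python3 -m crank '[[-0.6,[0,0,0],[0,0,0]],[-0.8,[0,0,0],[0,0,0]],[-1,[0,0,0],[0,0,0]],[-1,[0,0,0],[0,0,0]],[-1,[0,0,0],[0,0,0]],[-1,[0,0,0],[0,0,0]],[-1,[0,0,0],[0,0,0]],[-1,[0,0,0],[0,0,0]]]'
python3 -m crank '[[-1,[0,0,-0.1],[0,0,0]],[-1,[0,0,-0.2],[0,0,0]],[-1,[0,0,-0.3],[0,0,0]],[-1,[0,0,-0.3],[0,0,0]],[-1,[0,0,-0.3],[0,0,0]],[-1,[0,0,-0.1],[0,0,0]],[-1,[0,0,0],[0,0,0]],[-1,[0,0,0],[0,0,0]]]'
python3 -m crank '[[-1,[-0.4,0,0],[0,0,0]],[-1,[-0.4,0,0],[0,0,0]],[-1,[-0.4,0,0],[0,0,0]],[-1,[-0.4,0,0],[0,0,0]],[-1,[0,0,0],[0,0,0]],[-1,[0,0,0],[0,0,0]]]'
python3 - <<'E'
from station import r
from h import *
S=r.capture('side');T=r.capture('top');g=(0,255,0)
I=[(circ(.602,.301,.094,.028),g),(circ(.602,.301,.074,.02),g)]
overlay(S,(240,100,160,120),[],'pics/f_s.png',5)
overlay(T,(150,180,160,120),[],'pics/f_t.png',5)
E
```

```text
time_s: 19.6
tcp_pos: [0.6019, 0.3021, 0.0778]
ee_rot: [[0.913, -0.408, 0.0], [-0.408, -0.913, 0.0], [0.0, -0.0, -1.0]]
wrist_force: [0.4, 0.3, 0.0]
gripper_width: 1.001
time_s: 20.4
tcp_pos: [0.6011, 0.3017, 0.2067]
ee_rot: [[0.913, -0.409, -0.002], [-0.409, -0.913, -0.001], [-0.002, 0.001, -1.0]]
wrist_force: [0.4, -0.3, 0.3]
gripper_width: 1.0
time_s: 21.0
tcp_pos: [0.4546, 0.3674, 0.2065]
ee_rot: [[0.914, -0.407, -0.002], [-0.407, -0.914, -0.002], [-0.001, 0.003, -1.0]]
wrist_force: [-0.3, 0.1, -1.0]
gripper_width: 1.0
```

View pics/f_s.png

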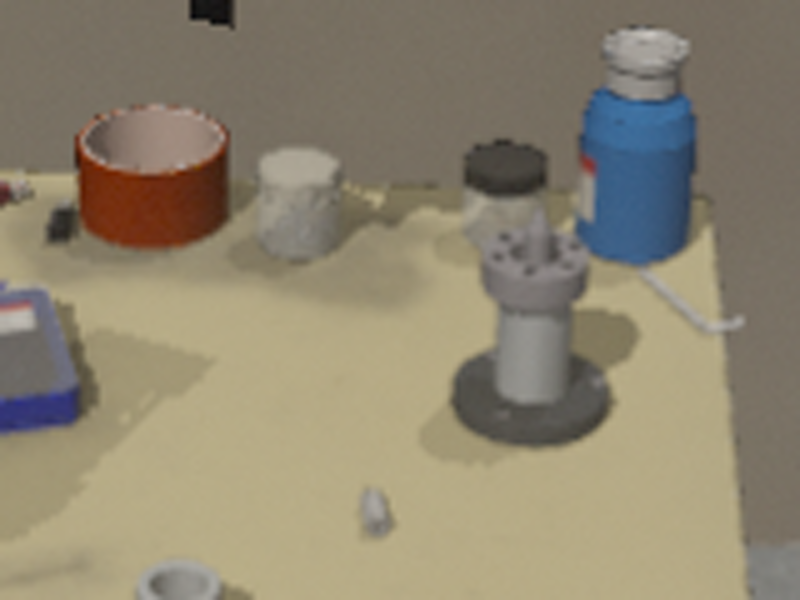

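View pics/f_t.png

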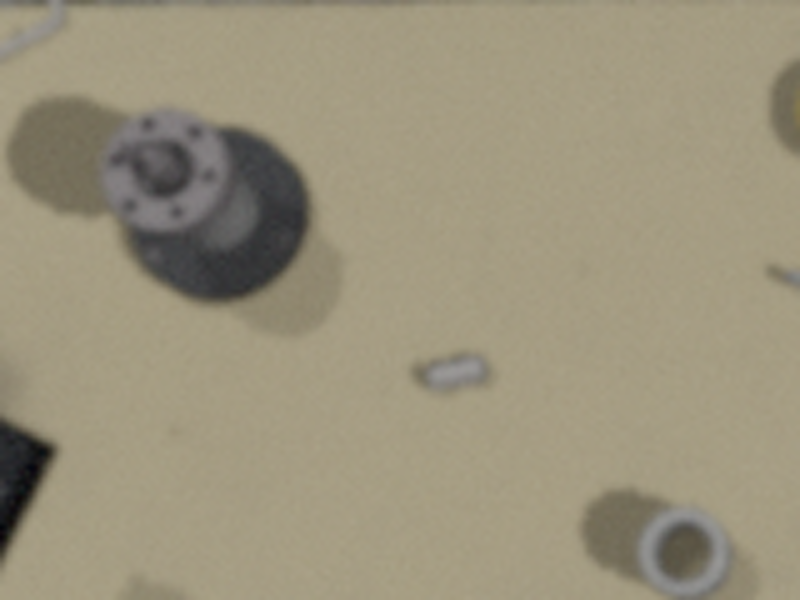

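The wheel lies flat on the tube, with the pin coming through it at (538,235) in the side view. The tube stands on the base at (533,355). The short tube is at the same pixels as before and the gripper is well clear.

```bash
python3 -c "
from station import r
print(r.finish_job())"
```

```text
the job is handed in; nothing more can be done
None
```

The spindle is set up and the job is handed in, at about 21 s of the 72 s allowed. I lowered the tall tube over the pin onto the base, put the small grey flywheel on top of it, let go of both and moved the arm clear.

**Tube:** it met the base with about 6 N at the expected height. The last pictures show it standing upright on the base.

**Flywheel:** it met the tube with about 3 N, at the same height the tube geometry predicts. The last pictures from both cameras show it lying flat on the tube with the pin coming through its bore.

**Other parts:** the short tube is unmoved. I did not touch the yellow or the larger wheel.

**What disagreed:** before I moved anything, the two cameras differed by about 5 mm in y, more than their stated 2 mm accuracy. In x, the side camera also showed the parts 1–3 mm off the arm's own reading. I used the mean and checked each fit over the pin in the side view. Both parts went on without side contact, and no check failed.

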